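Lay the ratchet cookbook stand back to its lowest notch

TASK

The cookbook stand is set too steep. Flip the pawl at its side back out of the toothed quadrant, lay the slatted rest back gently to its lowest notch, and flip the pawl in again so that the rest is locked in that notch; leave the things around the stand where they are.

Things in the scene. Friction and masses are not known exactly. Their poses are not given: they have to be found in the camera images.
- stand: Base of the cookbook stand: light wooden frame on rubber feet, 240 mm long (x), 292 mm wide (y), rails 24 mm high; fixed to the worktop, it does not slide. Origin: centre of its underside on the worktop. x points from the reader's (robot's) side, where the rest is hinged, to the back; y to the reader's left; z up. Yaw within 0.35 rad of the robot's frame.
- hinge (a point): Middle of the rest's hinge axis, which runs along the stand's y at stand x = -95 mm, 52 mm above the worktop. The hinge is stiff: the rest stays at any tilt where it is left, and with the pawl out 2 to 5 N square to its face near the top lays it back.
- rest (a joint): Tilt of the slatted rest above level, rad: 1.36 steepest, 0.314 lying on its rubber stops. The four teeth hold it at 0.576 (lowest notch), 0.803, 1.030 and 1.257. With the pawl in it can be raised past the clicking pawl, but lowered only as far as the next notch. Below 0.576 no tooth holds it.
- rest_top (a point): Middle of the front face of the rest's top rail, 183 mm from the hinge axis along the board, 17 mm below the top edge. x points up along the board, y along the stand's y, z out of the front face. The rest is a wooden board 200 mm long from hinge to top edge, 260 mm wide, 12 mm thick, its front face 10 mm before the hinge plane; a 43 mm deep book ledge is at the hinge end.
- quadrant (a point): Middle of the toothed rim of the steel quadrant, an 8 mm plate of 85 mm radius about the hinge axis, fixed to the rest and turning with it, at stand y = -155 mm, outside the rest's right edge. Four teeth, 7 mm deep, 13 degrees apart; the tooth nearest the board is that of the lowest notch.
- pawl (a joint): Swing of the steel pawl about its pivot, rad: 0 is fully seated in a notch (leaning forward on the quadrant), at about 0.12 its nose rides over the tooth tips, 1.19 is thrown back on its stop pin, out of the teeth. It turns freely, stays on either side by its own weight and tips over at about 0.4. At the start it lies on the quadrant, in a notch or on a tooth's sloping back.
- pawl_pivot (a point): Pivot of the pawl, on the right side of the base: stand x = 13 mm, y = -155 mm, 40 mm above the worktop. The pawl swings about the stand's y, in the plane of the quadrant.
- thumb_bar (a point): Point on the axis of the pawl's thumb bar, 34 mm from its free end: a round bar 13 mm thick with a rubber sleeve, reaching 75 mm to the stand's right (-y) from the pawl plate, free all round, 66 mm from the pivot axis. Seated, it is 23 mm before (-x) and 62 mm above the pivot; thrown back, 49 mm behind and 44 mm above it.
- jam_jar: Bystander: amber jar with white lid, 72 mm wide, 100 mm high, standing behind the stand. Origin: centre of its underside.
- spice_jar: Bystander: slim glass jar with metal lid, 46 mm wide, 110 mm high, standing behind the stand. Origin: centre of its underside.
- bowl: Bystander: blue ceramic bowl, 150 mm wide, 60 mm high, standing left of the stand. Origin: centre of its underside.
- cookbook: Bystander: closed grey hardback, 150 x 200 x 24 mm, lying to the right of the stand. Origin: centre of its underside.

How it is judged:
By the outcome, as a careful person would: the job done as asked, in the order asked, and still so for the second after the job is handed in, with the robot touching nothing.
It also fails if it takes over 59 s, if anything falls off the work surface, if the arm or the gripper's body presses on something with over 40 N, if the wrist force passes 120 N, or if a joint passes its speed limit or range.

ROBOT

A 7-joint arm with a two-finger parallel gripper is mounted at the origin on the work surface. World frame = base frame: x ahead of the robot, y to its left, z up, the work surface at z = 0. Lengths are in m, angles in rad, forces in N, time in s.
With the tool pointing down it reaches from about 0.425 to 0.925 m from the base axis. Payload 6.8 kg.
Tool frame: the origin (TCP) lies between the finger pads; the fingertips stand 11 mm ahead of it and the grasp point (between the pads) lies 8 mm behind it; z points along the fingers, y is the line along which they close (so a half turn about z gives the same grasp; the last joint's range is limited). The gripper opens to 85 mm and grips with 20 to 120 N. Pads are 22 mm wide; open, the fingers measure 114 mm over their backs; the gripper's body (76 mm by 85 mm) begins 54 mm behind the grasp point. The pads swing forward as they close: fully open they stand 13 mm farther back than shut.
Start: joints at [1.078, 0.477, 0.022, 1.555, -0.011, 1.109, -0.083], TCP at [0.253, -0.626, 0.242] pointing down, gripper open.
Joint ranges: [-2.96, 2.96], [-0.34, 2.1], [-1.41, 1.46], [0.24, 2.44], [-1.37, 4.51], [0.17, 1.92], [-2.96, 2.96]. Speed limits (rad/s): [2.39, 2.39, 3.14, 3.14, 3.14, 3.14, 3.14].

INTERFACE

Orientations are given as a rotation vector (axis times angle).
In Python, from bench import r gives the robot as it stands.
- The arm moves only by the tool send_rows, never from a script. Its argument "deltas" is a list of rows, each an object of numbers: "dx", "dy", "dz": the shift along the world's x, y, z in mm; "rx", "ry", "rz": the turn, a rotation vector about the world's x, y, z in degrees. A call has 1 to 5 rows; each row is the pose to reach, as a shift and turn from the pose commanded when the call began; what a row does not reach only later rows make up. A row lasts 1/12 s, in which the tool goes at most 41.7 mm and 7.16 degrees, less where a joint would pass 70% of its speed; a pose out of reach is approached as far as the arm can. A call with a gripper value outside its range is refused whole. "jaw" is the finger opening in mm, from 0 to 85.4, set as the call begins (left out, the last holds). The fingers move at their own pace and stop on an object; "newtons" is the grip in N (left out, the last holds). Time passes only in rows, so rows that repeat a pose let the fingers close. It gives the time, the measured TCP pose, the force, the opening and the grip force at its end, in the units of the state.
- r.get_obs(): the state, without advancing time (a new reading comes with each control period).
- r.grab_frame(name): name is "scene" or "top" or "wrist"; returns a dict with "frame" (400x640x3 uint8, blue, green, red), "z_map" (400x640 float32, m along the optical axis (not along the pixel's ray), 0 where there is no reading), "vertical_fov" (degrees; the focal length in pixels is half the picture's height over the tangent of half this angle, whatever the lens; pixels are square), "cx", "cy" (the principal point, pixels), "xyz" and "orientation" of the camera in the world. Camera axes: x right, y down, z forward; pixel columns grow to the right and rows downward; lengths in m; the calibration is good to about 2 mm. The wrist camera is an equidistant fisheye: a pixel r from the principal point sees the ray r / f radians off the axis. A picture is of the moment at which its call begins.
- r.hand_in(): hands the job in; it is judged then, once.
The state is a dict: "clock": time; "joints": joint angles; "qvel": joint speeds; "tau": joint torques, N m; "tcp_pos": TCP position; "orientation": TCP orientation; "contact_force": force on the tool from outside, world axes, zero at the start; "moment": the same for the moment, N m; "grip_width": finger opening in m; "gripper_force": force on a finger pad.
Only numpy, scipy, OpenCV 4.12 (cv2) and the standard library are available. Lean on these libraries where they do the work, as an engineer would, in place of code of your own. Each camera call takes 0.05 s, during which the arm holds its last target. There are 200 camera calls.

## Working session

There is one attempt and no reset: what is moved stays moved. The work goes in short steps, Python scripts to look and compute and a tool call to move; the robot and the scene stay as the last step left them, time stands still between calls to the robot, and variables do not carry over. Pictures are saved under pics/ and viewed, at most 10 in all, crops included, and the job is handed in when it is done.

Besides the shell and the picture viewer there is one more tool, called after ">>>" in YAML: its name, and indented under it one key for each argument. send_rows: Moves the arm, as the interface text tells. Its arguments: {"type":"object","properties":{"deltas":{"type":"array","items":{"type":"object","properties":{"dx":{"type":"number"},"dy":{"type":"number"},"dz":{"type":"number"},"rx":{"type":"number"},"ry":{"type":"number"},"rz":{"type":"number"}}}},"jaw":{"type":"number"},"newtons":{"type":"number"}},"required":["deltas"]}

```bash
mkdir -p pics; ls; cat > h.py <<'E'
import numpy as np, cv2
from scipy.spatial.transform import Rotation as R
from bench import r
def cam(n):
    d=r.grab_frame(n); d['f']=200/np.tan(np.radians(d['vertical_fov'])/2); d['Rm']=R.from_rotvec(d['orientation']).as_matrix(); d['name']=n; return d
def px(d,u,v,w=1):
    z=d['z_map'][v-w:v+w+1,u-w:u+w+1]; z=np.median(z[z>0]) if (z>0).any() else np.nan
    return np.array(d['xyz'])+d['Rm']@(z*np.array([(u-d['cx'])/d['f'],(v-d['cy'])/d['f'],1]))
def cloud(d):
    v,u=np.mgrid[:400,:640]; z=d['z_map']
    return np.array(d['xyz'])+(np.stack([(u-d['cx'])/d['f']*z,(v-d['cy'])/d['f']*z,z],-1))@d['Rm'].T
def proj(d,p):
    q=d['Rm'].T@(np.array(p)-d['xyz']); 
    return d['cx']+d['f']*q[0]/q[2], d['cy']+d['f']*q[1]/q[2]
E
python3 - <<'E'
from h import *
import pickle
for n in("scene","top"):
    d=cam(n); cv2.imwrite(f"pics/{n}0.png",d['frame']); pickle.dump(d,open(n+'.pkl','wb')); print(n,d['xyz'],d['Rm'].round(3).tolist(),d['f'],(d['z_map']>0).mean())
print(r.get_obs())
E
```

```text
pics
scene [1.2721111  0.1178593  1.26345248] [[-0.173, 0.848, -0.501], [0.985, 0.155, -0.076], [0.013, -0.507, -0.862]] 475.30840344772093 0.99577734375
top [0.46785903 0.04173985 0.95754648] [[-0.004, -0.99, 0.14], [-1.0, 0.001, -0.025], [0.025, -0.14, -0.99]] 397.71925661824656 0.9962578125
{'clock': 0.1, 'joints': array([ 1.07788063,  0.47774212,  0.02236373,  1.55631257, -0.01149709,
        1.10929223, -0.08308717]), 'qvel': array([ 0.00163558, -0.0009072 , -0.0002738 , -0.00217632, -0.00081817,
       -0.00082601,  0.00033351]), 'tau': array([ 4.50463340e-03, -5.97765148e+01,  1.61390796e+00, -2.81956851e+01,
        1.28413725e-02,  5.02125462e-03,  3.89918523e-05]), 'tcp_pos': array([ 0.2531816 , -0.62518576,  0.24142368]), 'orientation': array([-3.08207816e+00, -6.00469349e-01,  6.87834838e-04]), 'contact_force': array([ 0.55049036,  0.14431828, -0.2920933 ]), 'moment': array([ 0.00950784, -0.00721084, -0.00237636]), 'gripper_force': 0.0, 'grip_width': 0.08514734730852301}
```

View pics/scene0.png

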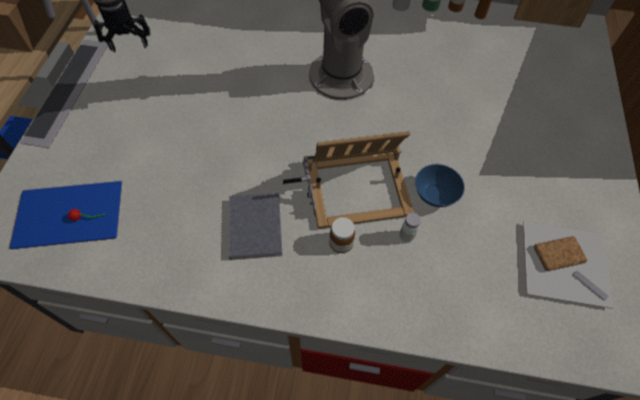

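View pics/top0.png

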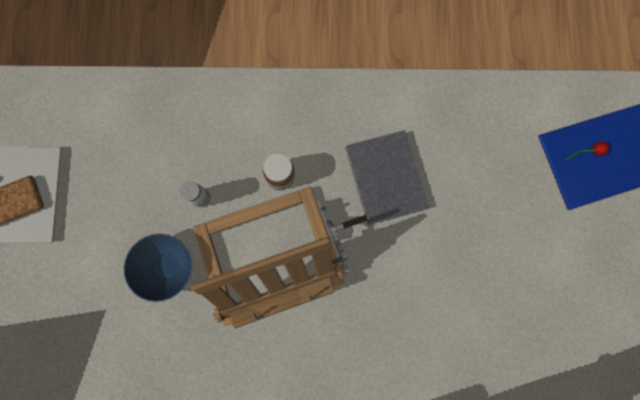

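The top view shows the stand at about (265,255), yawed a little, with the rest steep. The thumb bar sleeve is near (355,220), the cookbook at (388,175) and the jars at (278,170) and (194,193). Next I'll fit the stand and bar from the depth.

```bash
python3 - <<'E'
from h import *
import pickle
T=pickle.load(open('top.pkl','rb'));S=pickle.load(open('scene.pkl','rb'))
for d in(T,S):
    P=cloud(d); f=d['frame'].astype(int)
    c=np.array(px(T,265,255)); 
    near=(abs(P[...,0]-c[0])<.25)&(abs(P[...,1]-c[1])<.27)
    wood=(f[...,2]-f[...,0]>25)&near
    m=wood&(P[...,2]>.016)&(P[...,2]<.032)
    q=P[m][:,:2]; 
    rect=cv2.minAreaRect((q*1000).astype(np.float32)); print(d['name'],m.sum(),rect,cv2.boxPoints(rect).round().tolist())
    m=near&(P[...,2]>.085)&(P[...,2]<.13)&(f.max(-1)<70)
    ys,xs=np.where(m); print('dark',len(xs))
    for a in range(0,len(xs),max(1,len(xs)//14)): print(xs[a],ys[a],P[ys[a],xs[a]].round(4),f[ys[a],xs[a]])
    # rest board plane
    print('table z',np.median(P[near&(P[...,2]<.012)][:,2]))
c=T['frame'][170:330,180:440]; cv2.imwrite('pics/tc.png',cv2.resize(c,None,fx=3,fy=3,interpolation=cv2.INTER_CUBIC))
E
```

```text
top 2791 ((477.1546936035156, 125.09052276611328), (239.8605499267578, 291.3330078125), 19.18132781982422) [[316.0, 223.0], [412.0, -52.0], [638.0, 27.0], [543.0, 302.0]]
dark 294
200 190 [0.6124 0.2661 0.1062] [62 67 68]
362 217 [ 0.5531 -0.0826  0.1088] [31 35 37]
355 219 [ 0.5487 -0.0673  0.1102] [35 36 38]
355 220 [ 0.5465 -0.0671  0.111 ] [30 31 33]
354 221 [ 0.5443 -0.0649  0.1114] [26 30 31]
354 222 [ 0.5422 -0.0649  0.111 ] [29 30 32]
355 223 [ 0.5403 -0.0674  0.1079] [33 35 36]
343 225 [ 0.5357 -0.0411  0.1126] [59 60 62]
338 243 [ 0.4978 -0.0306  0.1043] [64 64 66]
339 258 [ 0.4661 -0.031   0.1196] [36 41 44]
335 260 [ 0.462  -0.0227  0.119 ] [39 41 44]
334 262 [ 0.4579 -0.0202  0.1229] [41 44 44]
257 291 [0.4003 0.1377 0.1278] [39 52 64]
234 302 [0.3772 0.1864 0.1127] [34 45 56]
table z 0.0007236286994278807
scene 2019 ((483.6549987792969, 125.37708282470703), (233.07363891601562, 291.21636962890625), 18.82415771484375) [[326.0, 226.0], [420.0, -50.0], [641.0, 25.0], [547.0, 301.0]]
dark 437
386 146 [0.3838 0.1868 0.1195] [31 43 57]
371 149 [0.4089 0.1436 0.1271] [23 34 45]
378 150 [0.3923 0.1653 0.1054] [30 44 59]
380 151 [0.3806 0.1725 0.0865] [35 50 64]
351 153 [0.4223 0.0867 0.111 ] [24 36 46]
315 155 [ 0.4599 -0.0161  0.126 ] [44 52 58]
320 156 [ 0.4556 -0.0018  0.1187] [22 35 45]
320 157 [ 0.4546 -0.0019  0.1124] [24 36 46]
325 158 [0.4389 0.0112 0.089 ] [25 40 52]
306 166 [ 0.5002 -0.0355  0.1216] [63 61 63]
298 179 [ 0.5442 -0.0507  0.1146] [16 16 17]
286 181 [ 0.554  -0.0841  0.1096] [10  9  8]
296 182 [ 0.5478 -0.0562  0.1025] [57 58 60]
407 224 [0.6299 0.2712 0.1072] [54 52 54]
344 239 [0.6964 0.107  0.0874] [55 60 64]
table z 0.00034836952144323696
```

View pics/tc.png

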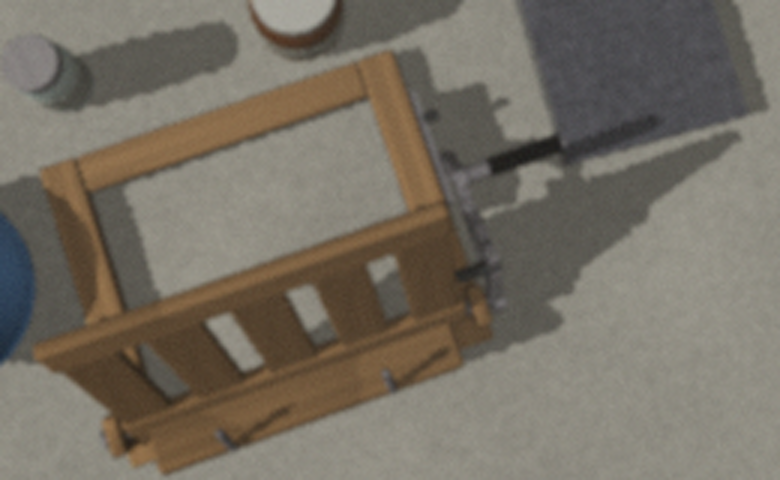

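Stand fit: centre (477,125) mm, yaw 19.2°, 240 x 291 mm, which matches the given size. The thumb bar is near (545,-67), axis about 104 mm high, also as it must be. I'll move toward the front of the bar with the jaw shut.

```bash
cat >> h.py <<'E'
C=np.array([.4772,.1251]);YAW=np.radians(19.18);ex=np.array([np.cos(YAW),np.sin(YAW)]);ey=np.array([-ex[1],ex[0]])
def st(P): # world -> stand mm
    P=np.asarray(P); q=P[...,:2]-C; return np.stack([q@ex,q@ey,P[...,2]],-1)*1000
def wd(x,y,z): return np.r_[C*1000+x*ex+y*ey,z].round(1)
def tilt(d):
    s=st(cloud(d)); m=(abs(s[...,1])<125)&(s[...,2]>75)&(s[...,2]<262)&(s[...,0]>-130)&(s[...,0]<110)
    q=s[m]; a=np.arctan2(q[:,2]-52,q[:,0]+95); 
    return len(q),np.percentile(a,[10,25,50,75,90]).round(3)
def bar(d):
    s=st(cloud(d)); m=(s[...,1]<-180)&(s[...,1]>-230)&(s[...,2]>60)&(s[...,2]<118)&(s[...,0]>-40)&(s[...,0]<85)&(d['frame'].max(-1)<80)
    q=s[m]; return len(q),np.median(q,0).round(1), np.percentile(q,[5,95],axis=0).round(1).tolist()
E
python3 - <<'E'
from h import *
import pickle
for n in('top','scene'):
    d=pickle.load(open(n+'.pkl','rb')); print(n,tilt(d),bar(d))
    s=st(cloud(d)); m=(abs(s[...,1])<125)&(s[...,2]>75)&(s[...,2]<262)&(s[...,0]>-130)&(s[...,0]<110)
    q=s[m]; i=np.argsort(-q[:,2])[:40]; print(np.median(q[i],0))
E
```

```text
top (5758, array([1.187, 1.207, 1.217, 1.412, 2.17 ])) (140, array([   0.7, -204.5,  109.7]), [[-4.9, -227.6, 105.8], [6.6, -182.7, 112.0]])
[-20.04675152 -14.62261716 241.50795759]
scene (1498, array([1.071, 1.125, 1.144, 1.167, 1.198])) (80, array([   5.4, -205.8,  108.7]), [[-1.9, -228.2, 100.2], [8.6, -184.2, 113.8]])
[-16.04500491   5.50364913 241.79548212]
```

>>> send_rows:
  deltas:
    - {"dx": 17,"dy": 36}
    - {"dx": 34,"dy": 72}
    - {"dx": 51,"dy": 108}
    - {"dx": 68,"dy": 144}
    - {"dx": 85,"dy": 180}
  jaw: 0
  newtons: 30

```text
$.deltas[0]: bad value
```

>>> send_rows:
  deltas:
    - {"dx": 17,"dy": 36,"dz": 0,"rx": 0,"ry": 0,"rz": 0}
    - {"dx": 34,"dy": 72,"dz": 0,"rx": 0,"ry": 0,"rz": 0}
    - {"dx": 51,"dy": 108,"dz": 0,"rx": 0,"ry": 0,"rz": 0}
    - {"dx": 68,"dy": 144,"dz": 0,"rx": 0,"ry": 0,"rz": 0}
    - {"dx": 85,"dy": 180,"dz": 0,"rx": 0,"ry": 0,"rz": 0}
  jaw: 0
  newtons: 30

```text
clock: 0.52
tcp_pos: [0.3387, -0.4436, 0.2419]
orientation: [-3.083, -0.6, 0.001]
contact_force: [0.4, 0.3, 0.5]
grip_width: 0.0257
gripper_force: 0.0
```

>>> send_rows:
  deltas:
    - {"dx": 17,"dy": 36,"dz": 0,"rx": 0,"ry": 0,"rz": -1}
    - {"dx": 34,"dy": 72,"dz": 0,"rx": 0,"ry": 0,"rz": -2}
    - {"dx": 51,"dy": 108,"dz": 0,"rx": 0,"ry": 0,"rz": -3}
    - {"dx": 68,"dy": 144,"dz": 0,"rx": 0,"ry": 0,"rz": -3}
    - {"dx": 85,"dy": 180,"dz": 0,"rx": 0,"ry": 0,"rz": -3}

```text
clock: 0.93
tcp_pos: [0.4236, -0.2637, 0.2422]
orientation: [-3.098, -0.519, 0.0]
contact_force: [1.6, -0.2, 0.0]
grip_width: 0.0003
gripper_force: 0.0
```

>>> send_rows:
  deltas:
    - {"dx": 17,"dy": 35,"dz": 0,"rx": 0,"ry": 0,"rz": 0}
    - {"dx": 34,"dy": 70,"dz": 0,"rx": 0,"ry": 0,"rz": 0}
    - {"dx": 51,"dy": 105,"dz": 0,"rx": 0,"ry": 0,"rz": 0}
    - {"dx": 68,"dy": 140,"dz": 0,"rx": 0,"ry": 0,"rz": 0}
    - {"dx": 85,"dy": 175,"dz": 0,"rx": 0,"ry": 0,"rz": 0}

```text
clock: 1.35
tcp_pos: [0.5086, -0.0889, 0.2422]
orientation: [3.098, 0.519, -0.0]
contact_force: [2.0, -0.9, -0.4]
grip_width: -0.0001
gripper_force: 0.0
```

>>> send_rows:
  deltas:
    - {"dx": 0,"dy": 0,"dz": -36,"rx": 0,"ry": 0,"rz": 0}
    - {"dx": 0,"dy": 0,"dz": -72,"rx": 0,"ry": 0,"rz": 0}
    - {"dx": 0,"dy": 0,"dz": -108,"rx": 0,"ry": 0,"rz": 0}
    - {"dx": 0,"dy": 0,"dz": -144,"rx": 0,"ry": 0,"rz": 0}
    - {"dx": 0,"dy": 0,"dz": -144,"rx": 0,"ry": 0,"rz": 0}

```text
clock: 1.77
tcp_pos: [0.5034, -0.0901, 0.0922]
orientation: [-3.095, -0.52, 0.018]
contact_force: [-0.4, -0.2, -0.2]
grip_width: 0.0001
gripper_force: 0.0
```

```bash
python3 - <<'E'
from h import *
d=cam('top'); cv2.imwrite('pics/t1.png',cv2.resize(d['frame'][150:330,180:440],None,fx=3,fy=3)); 
o=r.get_obs(); print(st(o['tcp_pos']),o['clock'],R.from_rotvec(o['orientation']).as_matrix().round(2).tolist(),o['joints'].round(2))
E
```

```text
[ -44.18739267 -212.69682245   95.38678132] 1.8167 [[0.95, 0.33, -0.01], [0.33, -0.95, 0.0], [-0.01, -0.0, -1.0]] [ 0.27  0.43 -0.26  2.04  0.16  0.7  -1.33]
```

View pics/t1.png

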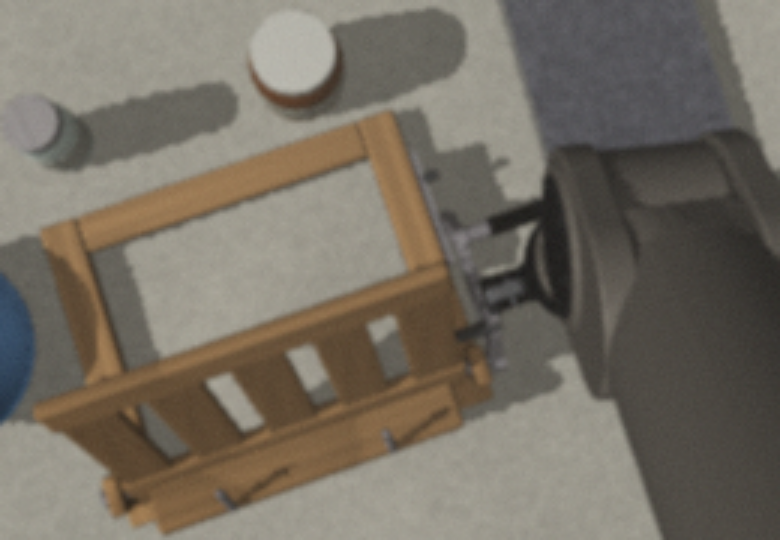

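The closed fingers (crop pixel ~(500,288)) stand in front of the thumb bar (~(515,215)), clear of everything. I'll push it back now.

>>> send_rows:
  deltas:
    - {"dx": 10,"dy": 3,"dz": 0,"rx": 0,"ry": 0,"rz": 0}
    - {"dx": 19,"dy": 6,"dz": 0,"rx": 0,"ry": 0,"rz": 0}
    - {"dx": 27,"dy": 9,"dz": 0,"rx": 0,"ry": 0,"rz": 0}
    - {"dx": 34,"dy": 12,"dz": 0,"rx": 0,"ry": 0,"rz": 0}
    - {"dx": 40,"dy": 14,"dz": 0,"rx": 0,"ry": 0,"rz": 0}

```text
clock: 2.23
tcp_pos: [0.5506, -0.076, 0.0998]
orientation: [3.098, 0.52, 0.005]
contact_force: [-0.8, -0.3, -0.0]
grip_width: 0.0003
gripper_force: 0.0
```

>>> send_rows:
  deltas:
    - {"dx": 6,"dy": 2,"dz": 0,"rx": 0,"ry": 0,"rz": 0}
    - {"dx": 12,"dy": 4,"dz": 0,"rx": 0,"ry": 0,"rz": 0}
    - {"dx": 18,"dy": 6,"dz": 0,"rx": 0,"ry": 0,"rz": 0}
    - {"dx": 22,"dy": 8,"dz": 0,"rx": 0,"ry": 0,"rz": 0}
    - {"dx": 22,"dy": 8,"dz": 0,"rx": 0,"ry": 0,"rz": 0}

```text
clock: 2.65
tcp_pos: [0.5714, -0.068, 0.0983]
orientation: [-3.098, -0.521, -0.001]
contact_force: [0.0, 0.7, 0.9]
grip_width: 0.0001
gripper_force: 0.0
```

```bash
python3 - <<'E'
from h import *
for n in('top','scene'):
    d=cam(n); print(n,tilt(d),bar(d))
    cv2.imwrite(f'pics/{n}2.png',cv2.resize(d['frame'][190:260,320:380] if n=='top' else d['frame'][120:220,270:340],None,fx=6,fy=6))
print(st(r.get_obs()['tcp_pos']))
a,b=cv2.imread('pics/top2.png'),cv2.imread('pics/scene2.png')
h=max(a.shape[0],b.shape[0]); z=lambda i:cv2.copyMakeBorder(i,0,h-i.shape[0],0,0,0)
cv2.imwrite('pics/c2.png',np.hstack([z(a),z(b)]))
E
```

```text
top (5759, array([1.188, 1.207, 1.217, 1.413, 2.169])) (52, array([  65.9, -191.8,   89.2]), [[61.1, -203.6, 85.5], [70.5, -182.1, 91.9]])
scene (1488, array([1.073, 1.125, 1.144, 1.167, 1.196])) (113, array([  68.5, -209.7,   90.7]), [[31.8, -226.8, 83.7], [74.5, -185.2, 112.1]])
[  24.23024693 -213.45815133   98.1206528 ]
```

View pics/c2.png

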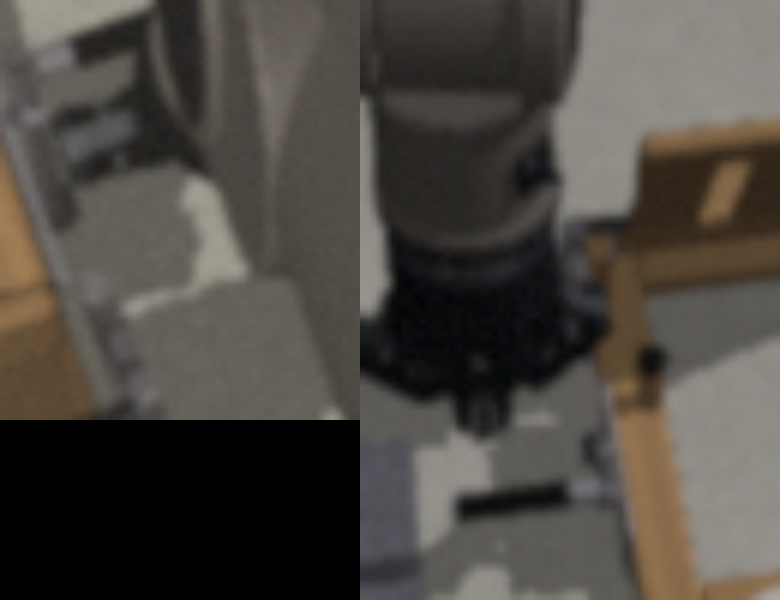

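The pawl lies back: in the scene crop the bar sits at (515,500), about stand x 66, z 84 mm, and the rest hasn't moved. I'll go up and over to the front of the rest.

>>> send_rows:
  deltas:
    - {"dx": 0,"dy": 0,"dz": 41,"rx": 0,"ry": 0,"rz": 0}
    - {"dx": 0,"dy": 0,"dz": 82,"rx": 0,"ry": 0,"rz": 0}
    - {"dx": 0,"dy": 0,"dz": 123,"rx": 0,"ry": 0,"rz": 0}
    - {"dx": 0,"dy": 0,"dz": 164,"rx": 0,"ry": 0,"rz": 0}
    - {"dx": 0,"dy": 0,"dz": 202,"rx": 0,"ry": 0,"rz": 0}

```text
clock: 3.17
tcp_pos: [0.5697, -0.0689, 0.3028]
orientation: [3.098, 0.519, 0.001]
contact_force: [0.6, 0.3, 0.2]
grip_width: 0.0004
gripper_force: 0.0
```

>>> send_rows:
  deltas:
    - {"dx": -27,"dy": 23,"dz": 0,"rx": 0,"ry": 0,"rz": 0}
    - {"dx": -54,"dy": 46,"dz": 0,"rx": 0,"ry": 0,"rz": 0}
    - {"dx": -81,"dy": 69,"dz": 0,"rx": 0,"ry": 0,"rz": 0}
    - {"dx": -109,"dy": 92,"dz": 0,"rx": 0,"ry": 0,"rz": 0}
    - {"dx": -136,"dy": 115,"dz": 0,"rx": 0,"ry": 0,"rz": 0}

```text
clock: 3.58
tcp_pos: [0.4323, 0.0468, 0.3001]
orientation: [3.098, 0.519, -0.001]
contact_force: [0.2, 0.7, 0.2]
grip_width: 0.0
gripper_force: 0.0
```

```bash
python3 - <<'E'
from h import *
for n in('top','scene'):
    d=cam(n); print(n,tilt(d),bar(d))
o=r.get_obs();print(o['clock'],st(o['tcp_pos']),o['tcp_pos'],R.from_rotvec(o['orientation']).as_matrix().round(3).tolist(),o['joints'].round(2))
for n in('top','scene'):
  d=cam(n); s=st(cloud(d)); m=(abs(s[...,1]-60)<40)&(s[...,2]>120)&(s[...,2]<238)&(s[...,0]>-120)&(s[...,0]<20)
  q=s[m]; 
  p=np.polyfit(q[:,2],q[:,0],1); rs=q[:,0]-np.polyval(p,q[:,2]); k=abs(rs)<5; p=np.polyfit(q[k,2],q[k,0],1); print(n,len(q),k.sum(),p,'tilt',np.arctan2(1,p[0]),'x at z224',np.polyval(p,224))
E
```

```text
top (929, array([1.175, 1.201, 1.21 , 1.219, 1.252])) (117, array([  65.1, -205.6,   89.5]), [[60.7, -227.3, 85.6], [70.6, -182.5, 91.9]])
scene (1502, array([1.069, 1.125, 1.144, 1.166, 1.197])) (83, array([  70. , -204.3,   89.1]), [[63.6, -227.1, 83.4], [75.2, -182.9, 94.5]])
3.6833 [-69.06058647 -56.01441908 300.32722546] [0.4303757  0.04950592 0.30032723] [[0.943, 0.332, -0.001], [0.332, -0.943, -0.001], [-0.001, 0.0, -1.0]] [ 0.13  0.04 -0.4   2.    0.02  1.11 -1.5 ]
top 205 179 [   0.38237195 -115.23085384] tilt 1.2055782917890938 x at z224 -29.57953677394933
scene 278 257 [   0.42203027 -112.50545881] tilt 1.1714437552858488 x at z224 -17.970678674372394
```

The rest's tilt is about 1.19, so its front face should be near stand x -31 at tip height. I'll descend in front of it and close in.

>>> send_rows:
  deltas:
    - {"dx": 0,"dy": 0,"dz": -20,"rx": 0,"ry": 0,"rz": 0}
    - {"dx": 0,"dy": 0,"dz": -40,"rx": 0,"ry": 0,"rz": 0}
    - {"dx": 0,"dy": 0,"dz": -63,"rx": 0,"ry": 0,"rz": 0}
    - {"dx": 7,"dy": 2,"dz": -63,"rx": 0,"ry": 0,"rz": 0}
    - {"dx": 13,"dy": 5,"dz": -63,"rx": 0,"ry": 0,"rz": 0}

```text
clock: 4.2
tcp_pos: [0.4479, 0.0502, 0.2367]
orientation: [3.099, 0.517, -0.004]
contact_force: [0.5, 0.5, -0.2]
grip_width: -0.0
gripper_force: 0.0
```

>>> send_rows:
  deltas:
    - {"dx": 5,"dy": 2,"dz": 0,"rx": 0,"ry": 0,"rz": 0}
    - {"dx": 10,"dy": 3,"dz": -1,"rx": 0,"ry": 0,"rz": 0}
    - {"dx": 14,"dy": 5,"dz": -3,"rx": 0,"ry": 0,"rz": 0}
    - {"dx": 18,"dy": 6,"dz": -4,"rx": 0,"ry": 0,"rz": 0}
    - {"dx": 23,"dy": 8,"dz": -6,"rx": 0,"ry": 0,"rz": 0}

```text
clock: 4.62
tcp_pos: [0.471, 0.0593, 0.2319]
orientation: [3.098, 0.519, 0.001]
contact_force: [-2.5, -2.3, 3.8]
grip_width: -0.0002
gripper_force: 1.8
```

```bash
cat >> h.py <<'E'
def edge(d,lo=-125,hi=125):
    s=st(cloud(d)); m=(s[...,1]>lo)&(s[...,1]<hi)&(s[...,2]>100)&(s[...,2]<262)&(s[...,0]>-120)&(s[...,0]<120)
    f=d['frame'].astype(int); m&=(f[...,2]-f[...,0]>20)
    q=s[m]; n=len(q); 
    # plane fit x-z with total least squares, trimmed
    k=np.ones(n,bool)
    for _ in range(6):
        c=np.median(q[k][:,[0,2]],0); c=q[k][:,[0,2]].mean(0); _,_,V=np.linalg.svd(q[k][:,[0,2]]-c,full_matrices=False); e=(q[:,[0,2]]-c)@V[1]; k=abs(e)<4
    t=np.arctan2(*(V[0]*np.sign(V[0,1]))[::-1]); off=(c-[-95,52])@[-np.sin(t),np.cos(t)]
    i=np.argsort(-q[:,2])[:40]; return n,k.sum(),'tilt',t.round(3),'off',off.round(1),'top',np.median(q[i],0).round(1)
E
python3 - <<'E'
from h import *
for n in('top','scene'):
    d=cam(n); print(n,edge(d,20),edge(d,-125,-90))
o=r.get_obs();print(o['clock'],st(o['tcp_pos']),o['contact_force'])
E
```

```text
return _methods._mean(a, axis=axis, dtype=dtype,
  ret = um.true_divide(
h.py:33: RuntimeWarning: Mean of empty slice.
  c=np.median(q[k][:,[0,2]],0); c=q[k][:,[0,2]].mean(0); _,_,V=np.linalg.svd(q[k][:,[0,2]]-c,full_matrices=False); e=(q[:,[0,2]]-c)@V[1]; k=abs(e)<4
Traceback (most recent call last):
  File "h.py", line 33, in edge
    c=np.median(q[k][:,[0,2]],0); c=q[k][:,[0,2]].mean(0); _,_,V=np.linalg.svd(q[k][:,[0,2]]-c,full_matrices=False); e=(q[:,[0,2]]-c)@V[1]; k=abs(e)<4
                                                                                                                                      ~^^^
IndexError: index 1 is out of bounds for axis 0 with size 0
```

```bash
cat >> h.py <<'E'
def edge(d,lo=-125,hi=125):
    s=st(cloud(d)); f=d['frame'].astype(int)
    m=(s[...,1]>lo)&(s[...,1]<hi)&(s[...,2]>65)&(s[...,2]<262)&(s[...,0]>-120)&(s[...,0]<120)&(f[...,2]-f[...,0]>15)
    q=s[m][:,[0,2]]-[-95,52]; best=None
    for t in np.arange(.3,1.4,.004):
        e=q@[-np.sin(t),np.cos(t)]; g=(q@[np.cos(t),np.sin(t)]); k=g>40
        h=np.histogram(e[k],bins=np.arange(-20,30,2))[0]; j=h.argmax(); 
        if best is None or h[j]>best[0]: best=(int(h[j]),round(t,3),-19+2*j,float(np.percentile(g[k],99).round(1)))
    return len(q),'inl,tilt,off,len',best
E
python3 - <<'E'
from h import *
for n in('top','scene'):
    d=cam(n); print(n,edge(d,20),edge(d))
o=r.get_obs();print(o['clock'],st(o['tcp_pos']),o['contact_force'])
E
```

```text
top (1599, 'inl,tilt,off,len', (775, np.float64(1.116), np.int64(3), 204.1)) (1599, 'inl,tilt,off,len', (775, np.float64(1.116), np.int64(3), 204.1))
scene (498, 'inl,tilt,off,len', (194, np.float64(1.1), np.int64(-5), 207.4)) (1207, 'inl,tilt,off,len', (499, np.float64(1.1), np.int64(-5), 207.4))
4.7667 [-27.57088418 -59.72947886 231.21192726] [-0.00476424 -0.69993249 -0.378059  ]
```

>>> send_rows:
  deltas:
    - {"dx": 5,"dy": 2,"dz": -3,"rx": 0,"ry": 0,"rz": 0}
    - {"dx": 10,"dy": 3,"dz": -6,"rx": 0,"ry": 0,"rz": 0}
    - {"dx": 15,"dy": 5,"dz": -9,"rx": 0,"ry": 0,"rz": 0}
    - {"dx": 20,"dy": 7,"dz": -12,"rx": 0,"ry": 0,"rz": 0}
    - {"dx": 25,"dy": 9,"dz": -16,"rx": 0,"ry": 0,"rz": 0}

```text
clock: 5.18
tcp_pos: [0.4963, 0.0684, 0.2152]
orientation: [3.098, 0.519, 0.001]
contact_force: [-1.3, -1.6, 4.2]
grip_width: -0.0004
gripper_force: 1.7
```

>>> send_rows:
  deltas:
    - {"dx": 4,"dy": 1,"dz": -3,"rx": 0,"ry": 0,"rz": 0}
    - {"dx": 8,"dy": 3,"dz": -6,"rx": 0,"ry": 0,"rz": 0}
    - {"dx": 12,"dy": 4,"dz": -9,"rx": 0,"ry": 0,"rz": 0}
    - {"dx": 15,"dy": 5,"dz": -12,"rx": 0,"ry": 0,"rz": 0}
    - {"dx": 19,"dy": 6,"dz": -15,"rx": 0,"ry": 0,"rz": 0}

```text
clock: 5.6
tcp_pos: [0.5144, 0.0748, 0.1999]
orientation: [-3.098, -0.52, 0.001]
contact_force: [-2.3, 0.3, 2.5]
grip_width: 0.0001
gripper_force: 1.6
```

```bash
sed -i 's/^C=.*;YAW/C=np.array([.4810,.1264]);YAW/' h.py; python3 - <<'E'
from h import *
for n in('top','scene'):
    d=cam(n); print(n,edge(d))
o=r.get_obs();s=st(o['tcp_pos']);print(o['clock'],s,o['contact_force'],np.arctan2(s[2]-11-52,s[0]+11+95)-.054)
E
```

```text
top (2708, 'inl,tilt,off,len', (1206, np.float64(0.816), np.int64(7), 201.8))
scene (1523, 'inl,tilt,off,len', (501, np.float64(0.808), np.int64(7), 229.2))
5.7 [ 14.70992803 -59.822939   199.54761857] [-0.04318324  0.35558078 -0.89327846] 0.7928841235315299
```

>>> send_rows:
  deltas:
    - {"dx": 3,"dy": 1,"dz": -3,"rx": 0,"ry": 0,"rz": 0}
    - {"dx": 7,"dy": 2,"dz": -7,"rx": 0,"ry": 0,"rz": 0}
    - {"dx": 10,"dy": 3,"dz": -10,"rx": 0,"ry": 0,"rz": 0}
    - {"dx": 13,"dy": 5,"dz": -14,"rx": 0,"ry": 0,"rz": 0}
    - {"dx": 17,"dy": 6,"dz": -17,"rx": 0,"ry": 0,"rz": 0}

```text
clock: 6.12
tcp_pos: [0.5312, 0.0802, 0.1826]
orientation: [3.098, 0.52, -0.002]
contact_force: [-3.5, 0.3, 1.6]
grip_width: 0.0002
gripper_force: 1.4
```

```bash
python3 - <<'E'
from h import *
for n in('top','scene'):
    d=cam(n); print(n,edge(d))
o=r.get_obs();s=st(o['tcp_pos']);print(o['clock'],s,o['contact_force'],np.arctan2(s[2]-11-52,s[0]+11+95)-.054)
E
```

```text
top (3177, 'inl,tilt,off,len', (1333, np.float64(0.684), np.int64(7), 201.6))
scene (1778, 'inl,tilt,off,len', (644, np.float64(0.676), np.int64(7), 232.2))
6.2167 [ 32.64887086 -60.17650349 182.42059943] [-0.05313584  0.18578365 -0.16228533] 0.6570274608438943
```

>>> send_rows:
  deltas:
    - {"dx": 2,"dy": 1,"dz": -2,"rx": 0,"ry": 0,"rz": 0}
    - {"dx": 3,"dy": 1,"dz": -4,"rx": 0,"ry": 0,"rz": 0}
    - {"dx": 5,"dy": 2,"dz": -6,"rx": 0,"ry": 0,"rz": 0}
    - {"dx": 6,"dy": 2,"dz": -8,"rx": 0,"ry": 0,"rz": 0}
    - {"dx": 6,"dy": 2,"dz": -8,"rx": 0,"ry": 0,"rz": 0}

```text
clock: 6.63
tcp_pos: [0.5378, 0.0825, 0.1751]
orientation: [-3.098, -0.52, -0.001]
contact_force: [-0.2, -1.2, -0.3]
grip_width: 0.0001
gripper_force: 0.1
```

```bash
python3 - <<'E'
from h import *
for n in('top','scene'):
    d=cam(n); print(n,edge(d),bar(d))
o=r.get_obs();s=st(o['tcp_pos']);print(o['clock'],s,o['tcp_pos'],o['contact_force'],np.arctan2(s[2]-11-52,s[0]+11+95)-.054,wd(105,-212,250))
E
```

```text
top (3350, 'inl,tilt,off,len', (1382, np.float64(0.628), np.int64(7), 201.3)) (114, array([  61.1, -205.3,   89.8]), [[56.5, -226.6, 86.4], [66.4, -182.9, 92.7]])
scene (1921, 'inl,tilt,off,len', (665, np.float64(0.62), np.int64(7), 227.9)) (82, array([  66.7, -205. ,   89.1]), [[59.4, -227.0, 83.1], [70.5, -183.3, 93.8]])
6.7333 [ 39.22858695 -60.08108856 175.33085992] [0.53778991 0.08254199 0.17533086] [ 0.27743731 -0.05439368  0.6856756 ] 0.6043573813476685 [649.8 -39.3 250. ]
```

The rest is at about 0.61, just above the lowest notch. I'll lift off, go round behind the thumb bar and come down there.

>>> send_rows:
  deltas:
    - {"dx": -2,"dy": -1,"dz": 15,"rx": 0,"ry": 0,"rz": 0}
    - {"dx": -2,"dy": -1,"dz": 35,"rx": 0,"ry": 0,"rz": 0}
    - {"dx": -2,"dy": -1,"dz": 75,"rx": 0,"ry": 0,"rz": 0}
    - {"dx": 20,"dy": -26,"dz": 75,"rx": 0,"ry": 0,"rz": 0}
    - {"dx": 42,"dy": -52,"dz": 75,"rx": 0,"ry": 0,"rz": 0}

```text
clock: 7.15
tcp_pos: [0.5813, 0.0324, 0.2539]
orientation: [-3.097, -0.527, -0.011]
contact_force: [1.1, -1.3, -1.2]
grip_width: 0.0
gripper_force: 0.0
```

>>> send_rows:
  deltas:
    - {"dx": 22,"dy": -24,"dz": 0,"rx": 0,"ry": 0,"rz": 0}
    - {"dx": 44,"dy": -48,"dz": 0,"rx": 0,"ry": 0,"rz": 0}
    - {"dx": 65,"dy": -72,"dz": 0,"rx": 0,"ry": 0,"rz": 0}
    - {"dx": 65,"dy": -72,"dz": -36,"rx": 0,"ry": 0,"rz": 0}
    - {"dx": 65,"dy": -72,"dz": -72,"rx": 0,"ry": 0,"rz": 0}

```text
clock: 7.57
tcp_pos: [0.6477, -0.0443, 0.1796]
orientation: [3.098, 0.513, 0.011]
contact_force: [0.8, 0.3, -2.1]
grip_width: 0.0001
gripper_force: 0.0
```

```bash
python3 - <<'E'
from h import *
for n in('top','scene'):
    d=cam(n); print(n,edge(d),bar(d))
o=r.get_obs();s=st(o['tcp_pos']);print(o['clock'],s,o['contact_force'],o['joints'].round(2))
d=cam('scene');cv2.imwrite('pics/s3.png',cv2.resize(d['frame'][100:260,220:460],None,fx=3,fy=3))
E
```

```text
top (9078, 'inl,tilt,off,len', (3455, np.float64(0.624), np.int64(7), 201.2)) (112, array([  61.2, -205.3,   89.8]), [[56.7, -227.3, 87.0], [66.3, -182.9, 92.4]])
scene (2769, 'inl,tilt,off,len', (844, np.float64(0.62), np.int64(7), 205.1)) (68, array([  66.9, -200.9,   88.1]), [[60.6, -228.3, 83.3], [71.2, -181.8, 92.9]])
7.6667 [  95.37621754 -211.73361601  172.42057695] [-0.58394715 -0.37280218 -0.55245534] [ 0.19  0.52 -0.3   1.68  0.17  0.98 -1.41]
```

View pics/s3.png

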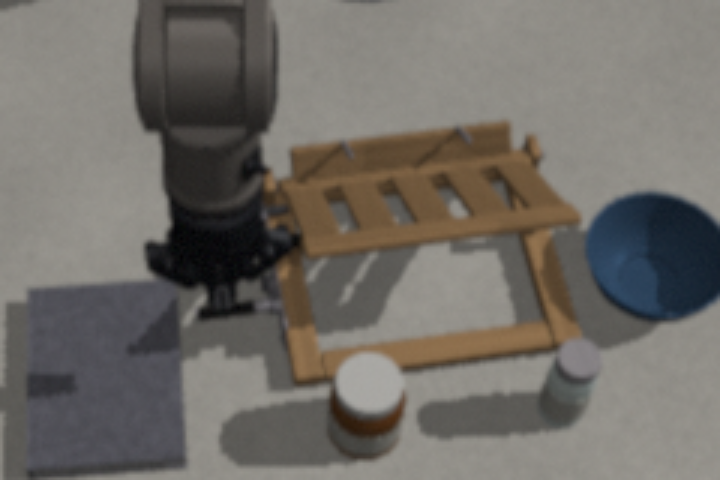

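The scene crop shows the rest laid back, the bar at (240,310) and the gripper above it. The jaw links (~(300,240)) look wide, so I'll check their clearance to the rest.

```bash
python3 - <<'E'
from h import *
d=cam('scene'); s=st(cloud(d)); f=d['frame'].max(-1)
t=s-st(r.get_obs()['tcp_pos'])
for a in range(-10,140,15):
    m=(f<75)&(t[...,2]>a)&(t[...,2]<a+15)&(abs(t[...,0])<60)&(abs(t[...,1])<110)
    if m.sum()>3: print(a,m.sum(),np.percentile(t[m],[3,97],axis=0).round(0).tolist())
E
```

```text
-10 27 [[2.0, -14.0, -8.0], [12.0, 10.0, 5.0]]
5 28 [[2.0, -11.0, 6.0], [12.0, 11.0, 20.0]]
20 39 [[-3.0, -25.0, 21.0], [13.0, 17.0, 35.0]]
35 116 [[-7.0, -35.0, 36.0], [14.0, 34.0, 49.0]]
50 100 [[-5.0, -50.0, 51.0], [17.0, 44.0, 65.0]]
65 150 [[-9.0, -58.0, 66.0], [18.0, 58.0, 80.0]]
80 140 [[-7.0, -59.0, 80.0], [21.0, 57.0, 94.0]]
95 33 [[-5.0, -42.0, 95.0], [13.0, 40.0, 109.0]]
110 52 [[9.0, -37.0, 116.0], [38.0, 35.0, 125.0]]
125 104 [[10.0, -36.0, 126.0], [39.0, 34.0, 140.0]]
```

>>> send_rows:
  deltas:
    - {"dx": 4,"dy": 0,"dz": -30,"rx": 0,"ry": 0,"rz": 0}
    - {"dx": 4,"dy": 0,"dz": -60,"rx": 0,"ry": 0,"rz": 0}
    - {"dx": 4,"dy": 0,"dz": -90,"rx": 0,"ry": 0,"rz": 0}
    - {"dx": 4,"dy": 0,"dz": -90,"rx": 0,"ry": 0,"rz": 0}
    - {"dx": 4,"dy": 0,"dz": -90,"rx": 0,"ry": 0,"rz": 0}

```text
clock: 8.18
tcp_pos: [0.6489, -0.0412, 0.0897]
orientation: [-3.098, -0.521, -0.001]
contact_force: [0.3, -0.6, -0.2]
grip_width: -0.0
gripper_force: 0.0
```

```bash
python3 - <<'E'
from h import *
d=cam('top'); print(edge(d),bar(d))
o=r.get_obs();s=st(o['tcp_pos']);print(o['clock'],s,o['contact_force'])
E
```

```text
(9085, 'inl,tilt,off,len', (3467, np.float64(0.624), np.int64(7), 201.3)) (102, array([  61.5, -203.9,   89.7]), [[56.8, -224.6, 86.7], [66.4, -183.5, 92.3]])
8.2333 [ 104.69220443 -213.84786994   91.1525596 ] [-0.08562965 -0.23605095  0.40210419]
```

>>> send_rows:
  deltas:
    - {"dx": -5,"dy": -2,"dz": -8,"rx": 0,"ry": 0,"rz": 0}
    - {"dx": -15,"dy": -5,"dz": -8,"rx": 0,"ry": 0,"rz": 0}
    - {"dx": -24,"dy": -8,"dz": -8,"rx": 0,"ry": 0,"rz": 0}
    - {"dx": -31,"dy": -11,"dz": -8,"rx": 0,"ry": 0,"rz": 0}
    - {"dx": -38,"dy": -13,"dz": -8,"rx": 0,"ry": 0,"rz": 0}

```text
clock: 8.65
tcp_pos: [0.6101, -0.0553, 0.0814]
orientation: [3.098, 0.519, 0.003]
contact_force: [1.4, -0.1, 1.0]
grip_width: 0.0001
gripper_force: 0.4
```

>>> send_rows:
  deltas:
    - {"dx": -8,"dy": -3,"dz": 1,"rx": 0,"ry": 0,"rz": 0}
    - {"dx": -16,"dy": -5,"dz": 3,"rx": 0,"ry": 0,"rz": 0}
    - {"dx": -24,"dy": -8,"dz": 5,"rx": 0,"ry": 0,"rz": 0}
    - {"dx": -31,"dy": -11,"dz": 7,"rx": 0,"ry": 0,"rz": 0}
    - {"dx": -38,"dy": -13,"dz": 8,"rx": 0,"ry": 0,"rz": 0}

```text
clock: 9.07
tcp_pos: [0.5714, -0.0683, 0.0885]
orientation: [3.098, 0.519, -0.001]
contact_force: [0.6, 0.4, -0.6]
grip_width: -0.0001
gripper_force: 0.0
```

```bash
python3 - <<'E'
from h import *
for n in('top','scene'):
    d=cam(n); print(n,edge(d),bar(d))
o=r.get_obs();s=st(o['tcp_pos']);print(o['clock'],s,o['contact_force'])
E
```

```text
top (9065, 'inl,tilt,off,len', (3368, np.float64(0.624), np.int64(7), 201.2)) (48, array([   3.3, -189.2,  110.2]), [[-1.2, -198.4, 108.1], [9.4, -181.4, 113.2]])
scene (2765, 'inl,tilt,off,len', (858, np.float64(0.62), np.int64(7), 204.9)) (54, array([  30. , -214.5,  101.7]), [[16.0, -226.7, 86.9], [33.9, -203.7, 115.7]])
9.1667 [  20.971795   -213.64263863   88.37884228] [ 0.67252975 -0.64813617 -0.73469662]
```

>>> send_rows:
  deltas:
    - {"dx": -4,"dy": -1,"dz": 0,"rx": 0,"ry": 0,"rz": 0}
    - {"dx": -8,"dy": -3,"dz": 0,"rx": 0,"ry": 0,"rz": 0}
    - {"dx": -11,"dy": -4,"dz": 0,"rx": 0,"ry": 0,"rz": 0}
    - {"dx": -13,"dy": -5,"dz": 0,"rx": 0,"ry": 0,"rz": 0}
    - {"dx": -13,"dy": -5,"dz": 0,"rx": 0,"ry": 0,"rz": 0}

```text
clock: 9.58
tcp_pos: [0.5589, -0.0729, 0.0881]
orientation: [3.098, 0.519, -0.001]
contact_force: [1.0, 0.6, 0.4]
grip_width: 0.0002
gripper_force: 0.0
```

```bash
python3 - <<'E'
from h import *
for n in('top','scene'):
    d=cam(n); print(n,edge(d),bar(d))
o=r.get_obs();s=st(o['tcp_pos']);print(o['clock'],s,o['contact_force'])
E
```

```text
top (9060, 'inl,tilt,off,len', (3386, np.float64(0.624), np.int64(7), 201.1)) (52, array([ -10.3, -189.1,  107.5]), [[-15.1, -198.5, 103.1], [-4.0, -180.8, 109.8]])
scene (2767, 'inl,tilt,off,len', (868, np.float64(0.62), np.int64(7), 205.3)) (66, array([  18.5, -214.7,  102.7]), [[6.0, -227.4, 84.6], [22.3, -202.2, 116.0]])
9.6833 [   8.71163563 -213.77530389   88.29426168] [ 0.30907056 -0.44183237  0.19871207]
```

The pawl's bar is now at stand x -10, z 102, i.e. dropped in and almost seated, with the finger clear of it. I'll withdraw and go back to the rest to press it down onto the tooth.

>>> send_rows:
  deltas:
    - {"dx": 24,"dy": 8,"dz": 0,"rx": 0,"ry": 0,"rz": 0}
    - {"dx": 24,"dy": 8,"dz": 40,"rx": 0,"ry": 0,"rz": 0}
    - {"dx": 24,"dy": 8,"dz": 80,"rx": 0,"ry": 0,"rz": 0}
    - {"dx": 24,"dy": 8,"dz": 120,"rx": 0,"ry": 0,"rz": 0}
    - {"dx": 24,"dy": 8,"dz": 160,"rx": 0,"ry": 0,"rz": 0}

```text
clock: 10.1
tcp_pos: [0.5833, -0.0643, 0.2498]
orientation: [-3.098, -0.521, 0.001]
contact_force: [1.6, 0.7, 0.3]
grip_width: -0.0
gripper_force: 0.0
```

>>> send_rows:
  deltas:
    - {"dx": -9,"dy": 30,"dz": 0,"rx": 0,"ry": 0,"rz": 0}
    - {"dx": -19,"dy": 60,"dz": 0,"rx": 0,"ry": 0,"rz": 0}
    - {"dx": -28,"dy": 90,"dz": 0,"rx": 0,"ry": 0,"rz": 0}
    - {"dx": -37,"dy": 120,"dz": 0,"rx": 0,"ry": 0,"rz": 0}
    - {"dx": -46,"dy": 147,"dz": 0,"rx": 0,"ry": 0,"rz": 0}

```text
clock: 10.52
tcp_pos: [0.5368, 0.0844, 0.2486]
orientation: [-3.098, -0.521, -0.001]
contact_force: [0.5, 1.0, 0.4]
grip_width: 0.0001
gripper_force: 0.0
```

>>> send_rows:
  deltas:
    - {"dx": 0,"dy": 0,"dz": -20,"rx": 0,"ry": 0,"rz": 0}
    - {"dx": 0,"dy": 0,"dz": -40,"rx": 0,"ry": 0,"rz": 0}
    - {"dx": 0,"dy": 0,"dz": -55,"rx": 0,"ry": 0,"rz": 0}
    - {"dx": 0,"dy": 0,"dz": -65,"rx": 0,"ry": 0,"rz": 0}
    - {"dx": 0,"dy": 0,"dz": -65,"rx": 0,"ry": 0,"rz": 0}

```text
clock: 10.93
tcp_pos: [0.5362, 0.0821, 0.1812]
orientation: [-3.098, -0.52, 0.006]
contact_force: [-0.2, 0.0, 0.1]
grip_width: -0.0001
gripper_force: 0.0
```

```bash
python3 - <<'E'
from h import *
for n in('top','scene'):
    d=cam(n); print(n,edge(d),bar(d))
o=r.get_obs();s=st(o['tcp_pos']);print(o['clock'],s,o['contact_force'],np.arctan2(s[2]-11-52,s[0]+11+95)-.054)
E
```

```text
top (3304, 'inl,tilt,off,len', (1301, np.float64(0.612), np.int64(9), 201.3)) (145, array([  -9.3, -204.6,  107.3]), [[-15.1, -226.6, 103.8], [-3.0, -182.2, 110.2]])
scene (1950, 'inl,tilt,off,len', (717, np.float64(0.62), np.int64(7), 232.4)) (79, array([  -5.4, -205. ,  107.1]), [[-12.2, -227.3, 100.4], [-1.3, -183.3, 111.9]])
11.0333 [ 39.06547633 -60.13333321 183.54725257] [-0.33997217  0.06849077  0.02579202] 0.6393508452712591
```

>>> send_rows:
  deltas:
    - {"dx": 1,"dy": 0,"dz": -2,"rx": 0,"ry": 0,"rz": 0}
    - {"dx": 2,"dy": 1,"dz": -4,"rx": 0,"ry": 0,"rz": 0}
    - {"dx": 2,"dy": 1,"dz": -6,"rx": 0,"ry": 0,"rz": 0}
    - {"dx": 3,"dy": 1,"dz": -8,"rx": 0,"ry": 0,"rz": 0}
    - {"dx": 3,"dy": 1,"dz": -9,"rx": 0,"ry": 0,"rz": 0}

```text
clock: 11.45
tcp_pos: [0.541, 0.0836, 0.1747]
orientation: [-3.098, -0.52, -0.002]
contact_force: [-0.2, -0.1, 2.9]
grip_width: -0.0001
gripper_force: 1.4
```

>>> send_rows:
  deltas:
    - {"dx": 0,"dy": 0,"dz": -1,"rx": 0,"ry": 0,"rz": 0}
    - {"dx": 1,"dy": 0,"dz": -2,"rx": 0,"ry": 0,"rz": 0}
    - {"dx": 1,"dy": 0,"dz": -3,"rx": 0,"ry": 0,"rz": 0}
    - {"dx": 2,"dy": 1,"dz": -3,"rx": 0,"ry": 0,"rz": 0}

```text
clock: 11.78
tcp_pos: [0.5422, 0.0839, 0.1714]
orientation: [3.098, 0.519, -0.001]
contact_force: [-2.7, -2.6, 6.2]
grip_width: 0.0001
gripper_force: 3.5
```

>>> send_rows:
  deltas:
    - {"dx": 1,"dy": 0,"dz": -1,"rx": 0,"ry": 0,"rz": 0}
    - {"dx": 1,"dy": 0,"dz": -2,"rx": 0,"ry": 0,"rz": 0}
    - {"dx": 1,"dy": 0,"dz": -2,"rx": 0,"ry": 0,"rz": 0}

```text
clock: 12.03
tcp_pos: [0.5431, 0.0842, 0.1701]
orientation: [3.098, 0.519, -0.001]
contact_force: [-4.4, -0.7, 11.4]
grip_width: -0.0002
gripper_force: 5.7
```

```bash
python3 - <<'E'
from h import *
for n in('top','scene'):
    d=cam(n); print(n,edge(d),bar(d))
o=r.get_obs();s=st(o['tcp_pos']);print(o['clock'],s,o['contact_force'],np.arctan2(s[2]-11-52,s[0]+11+95)-.054)
E
```

```text
top (3475, 'inl,tilt,off,len', (1350, np.float64(0.588), np.int64(7), 201.3)) (144, array([  -9.1, -204.9,  107. ]), [[-15.1, -227.5, 102.7], [-3.1, -182.9, 110.6]])
scene (2023, 'inl,tilt,off,len', (665, np.float64(0.584), np.int64(7), 227.6)) (78, array([  -5.2, -205. ,  106.8]), [[-13.0, -227.3, 100.7], [-1.5, -182.7, 112.1]])
12.1333 [ 44.7664469  -60.31925851 170.07944195] [-3.95806765 -1.2891004  10.95075416] 0.5635613845335913
```

>>> send_rows:
  deltas:
    - {"dx": 0,"dy": 0,"dz": -1,"rx": 0,"ry": 0,"rz": 0}
    - {"dx": 0,"dy": 0,"dz": -1,"rx": 0,"ry": 0,"rz": 0}
    - {"dx": 0,"dy": 0,"dz": -1,"rx": 0,"ry": 0,"rz": 0}

```text
clock: 12.38
tcp_pos: [0.5434, 0.0842, 0.1696]
orientation: [3.098, 0.519, 0.0]
contact_force: [-3.9, -0.4, 14.4]
grip_width: -0.0003
gripper_force: 7.4
```

>>> send_rows:
  deltas:
    - {"dx": -3,"dy": -1,"dz": 4,"rx": 0,"ry": 0,"rz": 0}
    - {"dx": -6,"dy": -2,"dz": 12,"rx": 0,"ry": 0,"rz": 0}
    - {"dx": -6,"dy": -2,"dz": 40,"rx": 0,"ry": 0,"rz": 0}
    - {"dx": -6,"dy": -2,"dz": 80,"rx": 0,"ry": 0,"rz": 0}
    - {"dx": -6,"dy": -2,"dz": 110,"rx": 0,"ry": 0,"rz": 0}

```text
clock: 12.8
tcp_pos: [0.537, 0.0822, 0.2804]
orientation: [-3.098, -0.52, 0.0]
contact_force: [1.4, -1.0, 0.4]
grip_width: -0.0001
gripper_force: 0.0
```

>>> send_rows:
  deltas:
    - {"dx": 0,"dy": -35,"dz": 0,"rx": 0,"ry": 0,"rz": 0}
    - {"dx": 0,"dy": -70,"dz": 0,"rx": 0,"ry": 0,"rz": 0}
    - {"dx": 0,"dy": -105,"dz": 0,"rx": 0,"ry": 0,"rz": 0}
    - {"dx": 0,"dy": -140,"dz": 0,"rx": 0,"ry": 0,"rz": 0}
    - {"dx": 0,"dy": -175,"dz": 0,"rx": 0,"ry": 0,"rz": 0}

```text
clock: 13.22
tcp_pos: [0.5366, -0.0944, 0.2785]
orientation: [3.098, 0.52, -0.001]
contact_force: [1.1, -0.8, 0.2]
grip_width: 0.0001
gripper_force: 0.0
```

>>> send_rows:
  deltas:
    - {"dx": 0,"dy": -35,"dz": 0,"rx": 0,"ry": 0,"rz": 0}
    - {"dx": 0,"dy": -70,"dz": 0,"rx": 0,"ry": 0,"rz": 0}
    - {"dx": 0,"dy": -105,"dz": 0,"rx": 0,"ry": 0,"rz": 0}
    - {"dx": 0,"dy": -140,"dz": 0,"rx": 0,"ry": 0,"rz": 0}
    - {"dx": 0,"dy": -140,"dz": 0,"rx": 0,"ry": 0,"rz": 0}

```text
clock: 13.63
tcp_pos: [0.535, -0.2417, 0.2779]
orientation: [3.097, 0.503, -0.004]
contact_force: [0.3, -1.0, 0.1]
grip_width: 0.0001
gripper_force: 0.0
```

```bash
python3 - <<'E'
from h import *
for n in('top','scene'):
    d=cam(n); print(n,edge(d),bar(d))
print(r.get_obs()['clock'])
d=cam('top');cv2.imwrite('pics/t4.png',cv2.resize(d['frame'][140:340,120:440],None,fx=2.5,fy=2.5))
E
```

```text
top (9083, 'inl,tilt,off,len', (3434, np.float64(0.592), np.int64(7), 201.2)) (146, array([  -9.3, -204.9,  107.2]), [[-15.1, -227.4, 102.9], [-3.0, -182.8, 110.2]])
scene (2877, 'inl,tilt,off,len', (831, np.float64(0.588), np.int64(7), 204.6)) (78, array([  -5.5, -204.6,  106.5]), [[-12.8, -225.8, 101.3], [-1.0, -182.8, 110.3]])
13.7333
```

View pics/t4.png

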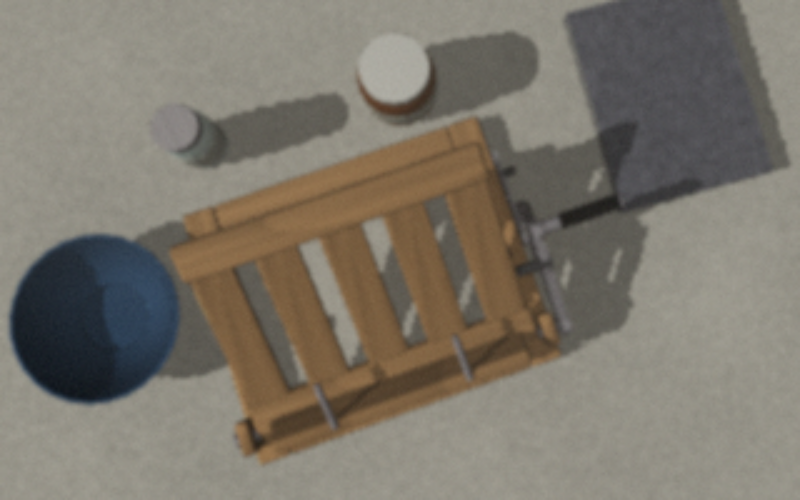

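The rest sits at about 0.58, the bar (590,212) is on the seated side and the jars, bowl and book are where they were. The rest held against about 15 N, so I'm handing in.

```bash
python3 -c "
from bench import r
print(r.hand_in())"
```

```text
the job is handed in; nothing more can be done
None
```

Done and handed in: the pawl was flipped out, the rest laid back, and the pawl flipped in again. The rest now measures about 0.58–0.59 rad (lowest notch 0.576) and held there under about 15 N of push; the things around the stand look unmoved, and the job took about 14 s of the 59 s.

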